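# Feed a teak blank under the drill bridge and clamp it

### The job

Load the teak blank into the drilling jig: make sure the jig's hold-down arm is raised clear of the lane, lay the blank on the board in front of the low aluminium bridge and push it through under the bridge until it is fully home against the wooden end stop. Then swing the hold-down arm down until its foot rests on the blank, let go, and leave everything else on the bench where it is.

Things in the scene. Friction and masses are not known exactly. Their poses are not given: they have to be found in the camera images.
- jig: Drilling jig screwed to the bench: plywood board whose top is 18 mm above the bench, with a bridge, rails, end stop and hold-down arm. Origin: on the bench under the bridge's middle. x axis: feed direction (the blank travels towards +x, along the lane y = 0); y to the left of the feed; z up. The board covers x -245 to +125, y -75 to +65 mm. Blank home: its centre at x +5, its rear end at x -85 mm
- feed_bed (a point): Point on the board's top on the lane's middle line, at jig x = -150 mm: the bare flat part of the board in front of the bridge (jig x -245 to -57 mm), where the blank can be laid down along the lane. Same axes as the jig
- bridge (a point): Point on the board's top under the middle of the aluminium bridge, which covers jig x -18 to +18, y -40 to +40 mm. Opening 48 mm wide, 22 mm high; deck top 34 mm and the steel drill bush 50 mm above the board. In front two splayed wooden cheeks, 14 mm high, narrow from about 66 mm at x -57 to 48 mm at the bridge. Beyond it two rails 48 mm apart, 14 mm high, run to the stop
- stop_face (a point): Point at the foot of the wooden end stop's face, on the board's top, at jig x = +95, y = 0. The stop is 20 mm high, 72 mm wide, square to the lane
- blank_center (a point): Centre of the loose teak blank, a dark wooden slab 180 long (its x axis) x 44 wide (y) x 18 mm thick with rounded edges and a thin dark line along its top, about 0.1 kg, lying flat on the bench at the start. Either end may go first
- hold_arm (a joint): Angle (rad) of the jig's steel hold-down arm, which swings across the lane: 0 = fully down on nothing (its rubber foot hangs 4 mm above the board and bars the lane), about 0.27 = foot resting on the blank, over 0.35 = clear of the blank, 1.35 = fully raised. Stiff hinge: 2 to 3 N at the grip moves it and it stays where left. It may start anywhere from 0 to 0.75
- clamp_hinge (a point): Point on the hold-down arm's hinge axis, at x +55, y -50, z +52 mm in the jig's frame. The axis is parallel to the jig's x
- clamp_grip (a point): Centre of the rubber grip at the end of the hold-down arm, 135 mm from the hinge axis; the grip is 18 mm wide along the jig's x, 16 mm deep and 52 mm long, lying along the arm. At angle q it lies at jig x = +55 mm, y = -50 + 135 cos q mm, z = 52 + 135 sin q mm. Flat sides face the jig's +x and -x: pinch it there from above at any angle
- offcut_c (a point): Loose pine offcut, 200 x 45 x 40 mm (too thick for the bridge); bystander. Point 5 mm above the centre of its underside
- lath_c (a point): Loose pine lath, 260 x 30 x 10 mm; bystander. Point 5 mm above the centre of its underside
- tape_c (a point): Loose roll of tape lying flat, 104 mm across, 25 mm high; bystander. Point 5 mm above the centre of its underside
- tin_c (a point): Upright closed can, 76 mm across, 100 mm high; bystander. Point 5 mm above the centre of its underside
- disc_box_c (a point): Box of sanding discs, 130 x 140 x 85 mm; bystander. Point 5 mm above the centre of its underside
- sander_c (a point): Hand sander standing on its 125 mm disc, 118 mm high; bystander. Point 5 mm above the centre of its underside
- abrasive_roll_c (a point): Upright green roll, 90 mm across, 115 mm high; bystander. Point 5 mm above the centre of its underside
- scraper: Loose scraper with a wooden handle lying on the bench, 280 mm long along its x, blade to +x; origin at the handle's blade end, on the bench; bystander
Not all that is in view belongs to the job. What is shaped like the part that bears blank_center but pink or red is not meant.

How it is judged:
On the way:
1. the blank is fully home under the bridge, against the end stop, with the hold-down arm clear of it (x of blank_center in the frame of jig above 0.002 m and y of blank_center in the frame of jig between -0.004 and 0.004 m and z of blank_center in the frame of jig below 0.031 m and angle between the x axis of blank_center and the x axis of jig, either way round below 0.06 rad and angle between blank_center's own z axis and vertical below 0.06 rad and value of joint hold_arm above 0.31 rad), for 0.2 s.
At the end, for the whole second after the job is handed in: The blank lies flat in the lane under the bridge, within 3 mm of the end stop, within 4 mm of the lane's middle line and within 0.06 rad of its direction, and the hold-down arm is at rest with its foot on the blank (arm angle 0.22 to 0.31 rad), released (x of blank_center in the frame of jig above 0.002 m and y of blank_center in the frame of jig between -0.004 and 0.004 m and z of blank_center in the frame of jig below 0.031 m and angle between the x axis of blank_center and the x axis of jig, either way round below 0.06 rad and angle between blank_center's own z axis and vertical below 0.06 rad and value of joint hold_arm between 0.22 and 0.31 rad and velocity of joint hold_arm between -0.05 and 0.05 rad/s); the robot touches nothing.
It fails at once if a bystander on the bench is moved by more than 30 mm (distance of any of offcut_c, lath_c, tape_c, tin_c, disc_box_c, sander_c, abrasive_roll_c, scraper from where it was at the start of the episode above 0.03 m).
It also fails if it takes over 67 s, if anything falls off the work surface, if the arm or the gripper's body presses on something with over 40 N, if the wrist force passes 120 N, or if a joint passes its speed limit or range.

### The arm

A 6-joint arm with a two-finger parallel gripper is mounted at the origin on the work surface. World frame = base frame: x ahead of the robot, y to its left, z up, the work surface at z = 0. Lengths are in m, angles in rad, forces in N, time in s.
With the tool pointing down it reaches from about 0.35 to 0.975 m from the base axis. Payload 4.9 kg.
Tool frame: the origin (TCP) lies midway between the tips of the shut fingers; the grasp point (between the pads) lies 19 mm behind it; z points along the fingers, y is the line along which they close (so a half turn about z gives the same grasp; the last joint's range is limited). The gripper opens to 85 mm and grips with 20 to 120 N. Pads are 22 mm wide; open, the fingers measure 114 mm over their backs; the gripper's body (76 mm by 85 mm) begins 54 mm behind the grasp point. The pads swing forward as they close: fully open they stand 13 mm farther back than shut.
Start: joints at [1.101, 0.053, 1.613, -0, 1.476, -0.119], TCP at [0.215, 0.587, 0.206] pointing down, gripper open.
Joint ranges: [-3.01, 3.01], [-1.01, 2.22], [0.06, 2.58], [-1.02, 4.17], [0.09, 2.62], [-3.14, 3.14]. Speed limits (rad/s): [2.57, 2.57, 3.14, 3.14, 3.14, 3.14].

### API

Orientations are given as a rotation vector (axis times angle).
In Python, from station import telemetry, optics, ctrl gives the robot as it stands.
- The arm moves only by the shell command python3 -m pendant 'ROWS' [FORCE]. ROWS is JSON, one flat list of numbers, 7 for each row, row after row: the turn, a rotation vector about the tool's x, y, z as a fraction of full scale, then the shift along the tool's x, y, z as a fraction of full scale, then the opening, from 0 (shut) to 1 (fully open). In form: [ax, ay, az, tx, ty, tz, fingers, ax, ay, az, tx, ty, tz, fingers, ...]. A call has 1 to 12 rows; each row is the pose to reach, as a shift and turn from the pose commanded when the call began, along the tool's axes at that moment; what a row does not reach only later rows make up. Full scale, the value 1, is 300 mm for a shift and 30 degrees for a turn. A row lasts 1/8 s, in which the tool goes at most 62.5 mm and 10.7 degrees, less where a joint would pass 70% of its speed; a pose out of reach is approached as far as the arm can. A call with a number of a shift or a turn outside -1 to 1 is refused whole. A call with a gripper value outside its range is refused whole. The fingers move at their own pace and stop on an object; FORCE is the grip in N (left out, the last holds). Time passes only in rows, so rows that repeat a pose let the fingers close. It gives the time, the measured TCP pose, the force, the opening and the grip force at its end, in the units of the state.
- telemetry.get_obs(): the state, without advancing time (a new reading comes with each control period).
- optics.get_image(name): name is "scene" or "top" or "wrist"; returns a dict with "image" (384x512x3 uint8, red, green, blue), "depth" (384x512 float32, m along the optical axis (not along the pixel's ray), 0 where there is no reading), "fx", "fy", "cx", "cy" (pixels), "rvec" (rotation vector, rad) and "tvec" (3), from world to camera coordinates, as OpenCV has them. Camera axes: x right, y down, z forward; pixel columns grow to the right and rows downward; lengths in m; the calibration is good to about 2 mm. A picture is of the moment at which its call begins.
- ctrl.finish_job(): hands the job in; it is judged then, once.
The state is a dict: "t": time; "q": joint angles; "dq": joint speeds; "effort": joint torques, N m; "tool_pos": TCP position; "tool_rot": TCP orientation; "contact_force": force on the tool from outside, world axes, zero at the start; "wrist_torque": the same for the moment, N m; "opening": finger opening in m; "grip_force": force on a finger pad.
Only numpy, scipy, OpenCV 4.12 (cv2) and the standard library are available. Lean on these libraries where they do the work, as an engineer would, in place of code of your own. Each camera call takes 0.05 s, during which the arm holds its last target. There are 200 camera calls.

## Working session

There is one attempt and no reset: what is moved stays moved. The work goes in short steps, Python scripts to look and compute and a shell command to move; the robot and the scene stay as the last step left them, time stands still between calls to the robot, and variables do not carry over. Pictures are saved under pics/ and viewed, at most 10 in all, crops included, and the job is handed in when it is done.

```bash
ls; mkdir -p pics
cat > h.py <<'E'
import numpy as np,cv2
from station import telemetry,optics,ctrl
def get(n):
    d=optics.get_image(n);np.savez(f'/tmp/{n}.npz',**d);return d
def save(d,p,s=1.5):
    cv2.imwrite(p,cv2.resize(d['image'][:,:,::-1],None,fx=s,fy=s))
def cam(d):
    R=cv2.Rodrigues(np.array(d['rvec'],float))[0];return R,-R.T@np.array(d['tvec'],float).ravel()
def ray(d,uv,z):
    R,c=cam(d);uv=np.atleast_2d(np.array(uv,float))
    v=np.c_[(uv[:,0]-d['cx'])/d['fx'],(uv[:,1]-d['cy'])/d['fy'],np.ones(len(uv))]@R
    return c+v*((z-c[2])/v[:,2])[:,None]
def cloud(d):
    R,c=cam(d);h,w=d['depth'].shape;u,v=np.meshgrid(np.arange(w),np.arange(h));z=d['depth']
    P=np.stack([(u-d['cx'])/d['fx']*z,(v-d['cy'])/d['fy']*z,z],-1)@R+c
    P[z==0]=np.nan;return P
E
python3 - <<'E'
from h import *
for n in('scene','top'):
    d=get(n);save(d,f'pics/{n}1.png');print(n,cam(d)[1],d['fx'])
print(telemetry.get_obs())
E
```

```text
pics
scene [1.34634322 0.01743377 1.3821243 ] 408.2919641341899
top [ 0.23377356 -0.03062151  1.40375652] 405.6806214791028
{'t': 0.1, 'q': array([ 1.10102519e+00,  5.33012747e-02,  1.61414621e+00,  5.02725939e-06,
        1.47600313e+00, -1.18978449e-01]), 'dq': array([-0.0018982 ,  0.00068964, -0.00463071,  0.0017236 ,  0.001145  ,
        0.00114867]), 'effort': array([ 4.41319944e-04, -3.94906604e+01, -3.71361601e+01, -1.34955080e-04,
        3.93336217e-03,  1.04240081e-05]), 'tool_pos': array([0.21448562, 0.58639884, 0.2049858 ]), 'tool_rot': array([-5.48108557e-01, -3.09285576e+00,  2.79016227e-03]), 'contact_force': array([-0.2977209 , -0.36787342,  0.00126475]), 'wrist_torque': array([ 0.03045197, -0.01959173, -0.0160494 ]), 'grip_force': 0.0, 'opening': 0.08525768866434197}
```

View pics/scene1.png

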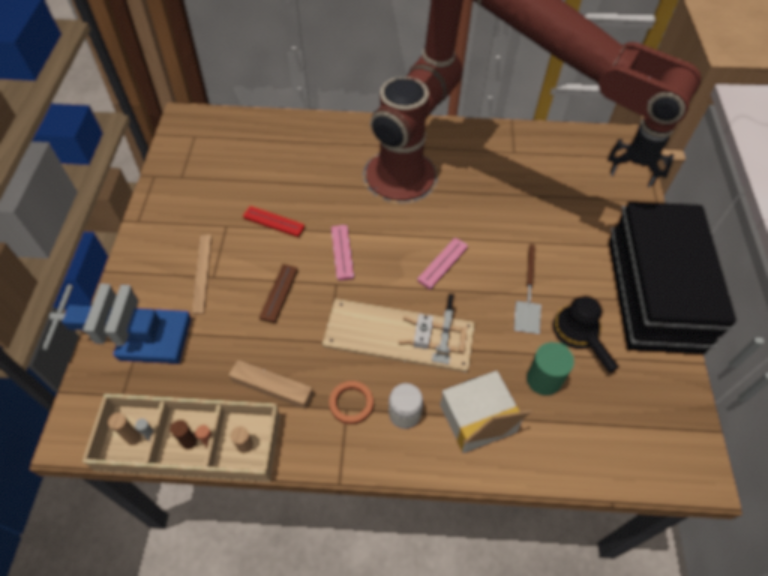

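View pics/top1.png

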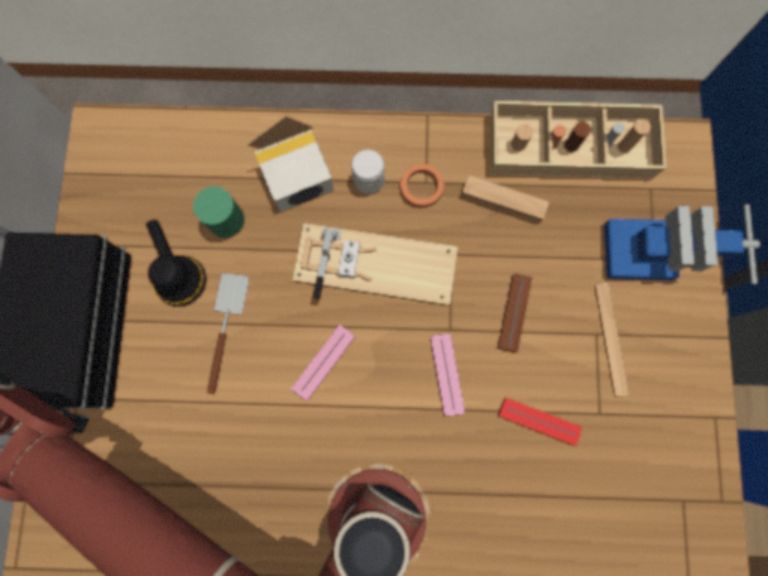

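The top view (shown at 1.5x) has the jig board at (375,263), its bridge at (348,258) and the stop at about (306,250), so it feeds toward image left. The arm grip is at (318,292), on the robot side. The dark teak blank is at (515,312), and the pink and red decoys are elsewhere.

Run:
```python
from h import *
d=dict(np.load('/tmp/top.npz'));P=cloud(d);im=d['image'];hsv=cv2.cvtColor(im,cv2.COLOR_RGB2HSV)
def rect(m,z,n):
    m=cv2.morphologyEx(m.astype(np.uint8),cv2.MORPH_OPEN,np.ones((3,3)))
    cs=cv2.findContours(m,cv2.RETR_EXTERNAL,cv2.CHAIN_APPROX_NONE)[0];c=max(cs,key=cv2.contourArea)
    W=ray(d,c[:,0,:],z)[:,:2].astype(np.float32)
    r=cv2.minAreaRect(W*1000);print(n,r,cv2.boxPoints(r).round(1).tolist())
    return m
uu,vv=np.meshgrid(np.arange(512),np.arange(384))
z=P[:,:,2]
box=(uu>185)&(uu<315)&(vv>140)&(vv<210)
rect(box&(z>0.010)&(z<0.1),0.018,'board depth')
bb=(uu>325)&(uu<362)&(vv>175)&(vv<242)
print('blank px hsv',hsv[208,343],hsv[215,335],'board',hsv[180,270],'bench',hsv[220,300])
rect(bb&(hsv[:,:,2]<105),0.018,'blank col')
rect(bb&(z>0.009),0.018,'blank depth')
print('z blank',P[208,343],'board',P[180,270],'bench',P[230,300])
for u,v in((212,194),(216,170),(219,158),(232,172),(204,167)):print((u,v),P[v,u].round(4))
```

```text
board depth ((550.628173828125, 25.470321655273438), (368.8875427246094, 174.83106994628906), 82.76069641113281) [[440.70001220703125, -146.5], [614.0999755859375, -168.5], [660.5999755859375, 197.39999389648438], [487.20001220703125, 219.5]]
blank px hsv [  8  78 114] [ 12 144  99] board [ 20  69 222] bench [ 14 128 133]Traceback (most recent call last):
  File "<stdin>", line 15, in <module>
  File "<stdin>", line 5, in rect
ValueError: max() iterable argument is empty
```

Run:
```python
from h import *
d=dict(np.load('/tmp/top.npz'));P=cloud(d);im=d['image'];hsv=cv2.cvtColor(im,cv2.COLOR_RGB2HSV)
def rect(m,z,n,k=3):
    m=cv2.morphologyEx(m.astype(np.uint8),cv2.MORPH_OPEN,np.ones((k,k)))
    cs=cv2.findContours(m,cv2.RETR_EXTERNAL,cv2.CHAIN_APPROX_NONE)[0]
    if not cs: print(n,'none');return
    c=max(cs,key=cv2.contourArea)
    W=ray(d,c[:,0,:],z)[:,:2].astype(np.float32)
    r=cv2.minAreaRect(W*1000);print(n,r,cv2.boxPoints(r).round(1).tolist())
uu,vv=np.meshgrid(np.arange(512),np.arange(384))
z=P[:,:,2]
box=(uu>185)&(uu<315)&(vv>140)&(vv<210)
rect(box&(z>0.010)&(z<0.1),0.018,'board depth',13)
rect(box&(hsv[:,:,2]>180)&(hsv[:,:,1]<110),0.018,'board col',9)
bb=(uu>325)&(uu<362)&(vv>175)&(vv<242)
rect(bb&(z>0.009),0.018,'blank depth')
rect(bb&(hsv[:,:,0]<10),0.018,'blank hue')
print('z blank',P[208,343],'board',P[180,270],'bench',P[230,300])
print(hsv[208,325:362].tolist())
for u,v in((212,194),(211,198),(216,170),(219,158),(232,172),(204,167)):print((u,v),P[v,u].round(4))
d=dict(np.load('/tmp/scene.npz'));P=cloud(d)
for u,v in((186,195),(300,200),(299,205),(297,215),(295,235)):print((u,v),P[v,u].round(4))
```

```text
board depth ((571.3216552734375, 87.265625), (130.3118438720703, 150.87057495117188), 1.610648274421692) [[504.1000061035156, 160.8000030517578], [508.29998779296875, 10.0], [638.5999755859375, 13.699999809265137], [634.2999877929688, 164.5]]
board col ((561.7778930664062, -40.28314208984375), (247.06988525390625, 140.9862823486328), 82.92827606201172) [[476.6000061035156, -154.1999969482422], [616.5, -171.60000610351562], [646.9000244140625, 73.5999984741211], [507.0, 91.0]]
blank depth ((461.3030700683594, -302.6589050292969), (44.532508850097656, 179.37847900390625), 77.99235534667969) [[368.8999938964844, -305.79998779296875], [544.4000244140625, -343.1000061035156], [553.7000122070312, -299.5], [378.20001220703125, -262.20001220703125]]
blank hue ((452.2168884277344, -302.6229553222656), (6.887172222137451, 10.73202896118164), 89.2791519165039) [[446.79998779296875, -306.0], [457.5, -306.1000061035156], [457.6000061035156, -299.20001220703125], [446.8999938964844, -299.1000061035156]]
z blank [ 0.46022806 -0.30189319  0.02228393] board [ 0.55333744 -0.0485452   0.01607653] bench
[... 303 characters left out ...]
, 122], [10, 124, 121], [8, 78, 114], [10, 93, 118], [9, 126, 123], [10, 150, 122], [10, 145, 121], [11, 155, 115], [11, 141, 123], [14, 129, 150], [15, 119, 165], [15, 119, 173], [15, 119, 170], [16, 122, 173], [16, 125, 170], [15, 122, 171], [15, 119, 174], [16, 123, 172], [15, 122, 172], [15, 118, 175], [16, 119, 176]]
(212, 194) [0.4872 0.1451 0.0707]
(211, 198) [0.4737 0.1479 0.0693]
(216, 170) [0.5713 0.1365 0.0669]
(219, 158) [0.6159 0.1293 0.06  ]
(232, 172) [0.5657 0.0817 0.0675]
(204, 167) [0.5895 0.1832 0.0327]
(186, 195) [ 0.4715 -0.2998  0.0188]
(300, 200) [0.497  0.1492 0.0684]
(299, 205) [0.5205 0.1453 0.0694]
(297, 215) [0.5606 0.1387 0.0621]
(295, 235) [0.6237 0.1354 0.0209]
```

```bash
cat >> h.py <<'E'
from scipy.spatial.transform import Rotation as Ro
O=np.array([.5717,.0808]);JY=np.deg2rad(82.93)
def j2w(x,y,z=0):
    c,s=np.cos(JY),np.sin(JY);return np.array([O[0]+(c*x-s*y)/1e3,O[1]+(s*x+c*y)/1e3,z/1e3])
def w2j(P):
    c,s=np.cos(JY),np.sin(JY);d=(np.asarray(P)[...,:2]-O)*1e3;return np.stack([c*d[...,0]+s*d[...,1],-s*d[...,0]+c*d[...,1]],-1)
def Rt(yaw): # tool down, tool y at yaw
    y=np.array([np.cos(yaw),np.sin(yaw),0]);z=np.array([0,0,-1.]);return np.c_[np.cross(y,z),y,z]
def rel(p,yawdeg):
    o=telemetry.get_obs();R=Ro.from_rotvec(o['tool_rot']).as_matrix()
    print('t',o['t'],'pos',o['tool_pos'].round(4),'F',o['contact_force'].round(1),'open',round(o['opening'],4),'q',o['q'].round(2))
    print('turn/30deg',(np.rad2deg(Ro.from_matrix(R.T@Rt(np.deg2rad(yawdeg))).as_rotvec())/30).round(3),'shift/300mm',(R.T@(np.asarray(p)-o['tool_pos'])/.3).round(3))
E
python3 -c "
from h import *
print(j2w(55,85)); rel([*j2w(55,85)[:2],.2],82.9)"
```

```text
[0.4941158  0.14584377 0.        ]
t 0.1 pos [0.2145 0.5864 0.205 ] F [-0.3 -0.4  0. ] open 0.0853 q [ 1.1   0.05  1.61  0.    1.48 -0.12]
turn/30deg [-0.003 -0.001 -0.433] shift/300mm [-1.38  -1.059  0.018]
```

```bash
python3 -m pendant '[0,0,0,-0.7,-0.53,0,1, 0,0,0,-0.7,-0.53,0,1, 0,0,0,-0.7,-0.53,0,1, 0,0,0,-0.7,-0.53,0,1, 0,0,0,-0.7,-0.53,0,1]' 40 && python3 -m pendant '[0,0,-0.43,-0.68,-0.53,0.017,1, 0,0,-0.43,-0.68,-0.53,0.017,1, 0,0,-0.43,-0.68,-0.53,0.017,1, 0,0,-0.43,-0.68,-0.53,0.017,1, 0,0,-0.43,-0.68,-0.53,0.017,1, 0,0,-0.43,-0.68,-0.53,0.017,1, 0,0,-0.43,-0.68,-0.53,0.017,1]'
python3 - <<'E'
from h import *
d=get('wrist');save(d,'pics/w1.png')
rel([*j2w(55,85)[:2],.2],82.9)
R,c=cam(d)
for n,p in dict(grip0=j2w(55,85,60),bush=j2w(0,0,68),rear=j2w(-245,-5,18),stop=j2w(95,0,38)).items():
    q=R@(p-c);print(n,(q[:2]/q[2]*d['fx']+[d['cx'],d['cy']])*1.5)
E
```

```text
t: 0.72
tool_pos: [0.3586, 0.3628, 0.2056]
tool_rot: [-0.555, -3.092, 0.001]
contact_force: [0.0, 0.2, 0.1]
opening: 0.0857
grip_force: 0.0
t: 1.6
tool_pos: [0.4936, 0.1475, 0.2008]
tool_rot: [-0.194, -3.135, -0.001]
contact_force: [-0.5, 0.3, 0.4]
opening: 0.0852
grip_force: 0.0
t 1.65 pos [0.4936 0.1476 0.2009] F [-0.5  0.6 -0.1] open 0.0858 q [ 0.15 -0.21  1.87  0.    1.48 -1.3 ]
turn/30deg [ 0.001 -0.001  0.001] shift/300mm [-0.002 -0.005  0.003]
grip0 [388.25104452 250.44825831]
bush [307.97607301 373.97592566]
rear [  6.11249977 348.97728611]
stop [442.18855728 354.4286979 ]
```

View pics/w1.png

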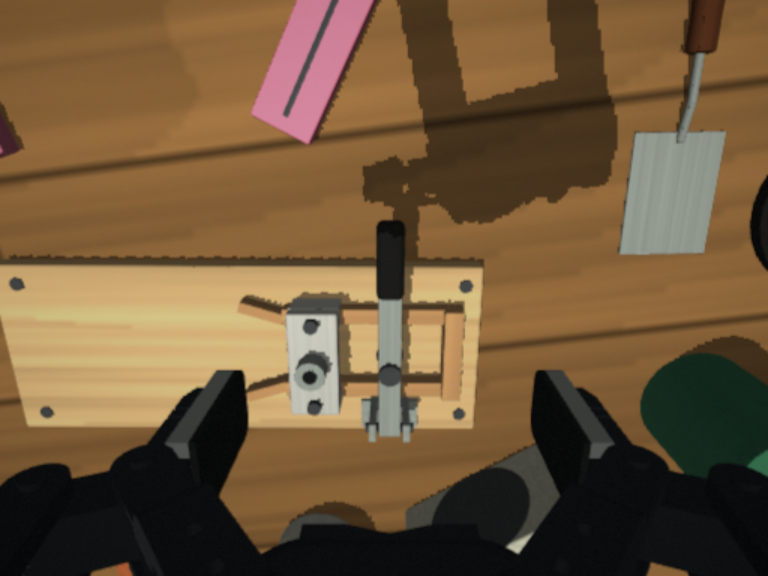

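The wrist view has the grip at (391,262), the bush at (311,372) and the board's far corners at (484,262) and (474,428), all within about 12 px of prediction. I'll refine the jig frame from these.

Run:
```python
from h import *
d=dict(np.load('/tmp/wrist.npz'));P=cloud(d)
px=np.array([(311,371),(484,262),(474,428),(443,315),(444,399),(391,227),(391,292),(28,428),(391,375)])/1.5
zs=[.068,.018,.018,.038,.038,.06,.06,.018,.05]
for p,z in zip(px,zs):
    w=ray(d,p,z)[0] if 0 else ray(d,[p],z)[0]; u,v=p.round().astype(int)
    print(p.round(),'ray w',w.round(4),'jig',w2j(w).round(1),'depth z',P[v,u].round(4), w2j(P[v,u]).round(1))
# board long edges via colour mask in board's rear part
im=d['image'];h=cv2.cvtColor(im,cv2.COLOR_RGB2HSV)
m=(P[...,2]>.012)&(P[...,2]<.024)&(h[...,2]>170)
for lo in (0,):
    a=[];b=[]
    for u in range(25,150,3):
        vv=np.where(m[:,u])[0]
        if len(vv)>40:a.append((u,vv.min()));b.append((u,vv.max()))
    for e in (a,b):
        W=w2j(ray(d,np.array(e),.018));k=np.polyfit(W[:,0],W[:,1],1);print('edge slope deg',np.rad2deg(k[0]),'y at x=0',k[1],'res',np.std(W[:,1]-np.polyval(k,W[:,0])))
```

```text
[207. 247.] ray w [0.5697 0.0832 0.068 ] jig [2.2 2.3] depth z [0.5692 0.083  0.0682] [1.9 2.7]
[323. 175.] ray w [0.522  0.2139 0.018 ] jig [125.9  65.7] depth z [0.5277 0.2171 0.0006] [129.9  60.5]
[316. 285.] ray w [0.6636 0.1963 0.018 ] jig [126. -77.] depth z [ 0.6758  0.1984 -0.    ] [129.6 -88.8]
[295. 210.] ray w [0.5522 0.1785 0.038 ] jig [94.6 31.4] depth z [0.5541 0.1785 0.033 ] [94.8 29.5]
[296. 266.] ray w [0.621 0.173 0.038] jig [ 97.6 -37.6] depth z [0.6212 0.1731 0.0378] [ 97.6 -37.8]
[261. 151.] ray w [0.479  0.1495 0.06  ] jig [ 56.8 100.4] depth z [0.4766 0.1501 0.0709] [ 57.  102.9]
[261. 195.] ray w [0.5226 0.1441 0.06  ] jig [56.8 56.6] depth z [0.52   0.1447 0.0686] [57.1 59.1]
[ 19. 285.] ray w [ 0.618  -0.1706  0.018 ] jig [-243.8  -76.9] depth z [ 0.6274 -0.1861  0.0007] [-258.   -88.2]
[261. 250.] ray w [0.5892 0.136  0.05  ] jig [ 56.9 -10.6] depth z [0.5808 0.1373 0.0656] [57.2 -2.1]
edge slope deg -0.014882631173717652 y at x=0 61.834174209733284 res 1.9539742140724768e-14
edge slope deg 17.44133542417474 y at x=0 -14.886875790404623 res 10.09469311588363
```

```bash
sed -i 's/^O=.*/O=np.array([.5719,.0823])/' h.py; python3 -c "
from h import *
rel([*j2w(55,84)[:2],.046],82.9)"
```

```text
Traceback (most recent call last):
  File "h.py", line 20, in j2w
    c,s=np.cos(JY),np.sin(JY);return np.array([O[0]+(c*x-s*y)/1e3,O[1]+(s*x+c*y)/1e3,z/1e3])
               ^^
NameError: name 'JY' is not defined
```

```bash
sed -i 's/^O=.*/O=np.array([.5719,.0823]);JY=np.deg2rad(82.93)/' h.py; python3 -c "
from h import *
rel([*j2w(55,84)[:2],.046],82.9)"
```

```text
t 1.65 pos [0.4936 0.1476 0.2009] F [-0.5  0.6 -0.1] open 0.0858 q [ 0.15 -0.21  1.87  0.    1.48 -1.3 ]
turn/30deg [ 0.001 -0.001  0.001] shift/300mm [-0.006 -0.001  0.516]
```

```bash
python3 -m pendant '[0,0,0,-0.006,0,0.25,1, 0,0,0,-0.006,0,0.4,1, 0,0,0,-0.006,0,0.516,1, 0,0,0,-0.006,0,0.516,1, 0,0,0,-0.006,0,0.516,0, 0,0,0,-0.006,0,0.516,0, 0,0,0,-0.006,0,0.516,0, 0,0,0,-0.006,0,0.516,0, 0,0,0,-0.006,0,0.516,0, 0,0,0,-0.006,0,0.516,0]' 25
```

```text
t: 2.9
tool_pos: [0.496, 0.1457, 0.0462]
tool_rot: [-0.197, -3.135, 0.0]
contact_force: [0.1, -0.3, -0.4]
opening: -0.0
grip_force: 0.0
```

```bash
python3 -c "
from h import *
print(telemetry.get_obs()['opening'],telemetry.get_obs()['grip_force'])
d=get('wrist');save(d,'pics/w2.png')"
```

```text
-4.8541446922666994e-05 0.0
```

View pics/w2.png

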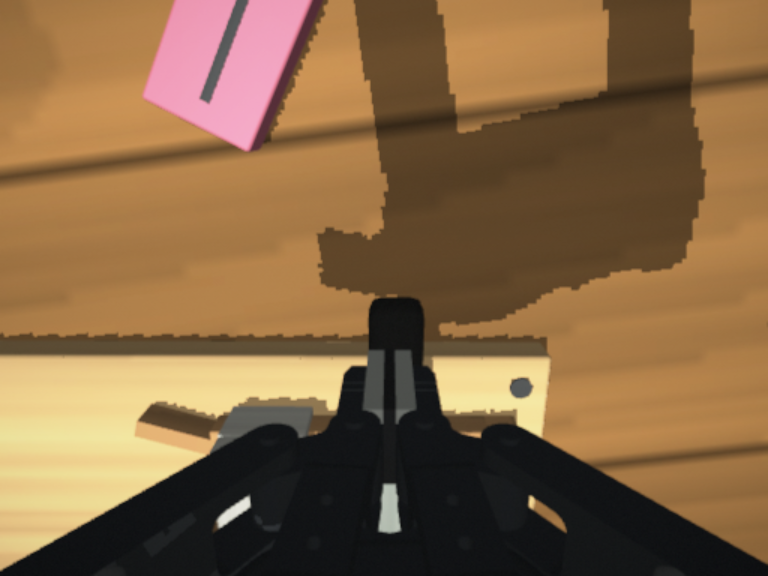

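The fingers look shut, with the black grip still visible at (397,320). I'll check heights by depth.

Run:
```python
from h import *
d=dict(np.load('/tmp/wrist.npz'));P=cloud(d)
for p in ((397,310),(397,335),(375,380),(403,380),(389,380),(355,400),(432,400),(389,510),(389,430),(260,420)):
    u,v=(np.array(p)/1.5).round().astype(int);print(p,P[v,u].round(4),w2j(P[v,u]).round(1))
print(telemetry.get_obs()['tool_pos'])
d=get('scene');P=cloud(d)
cv2.imwrite('pics/s2.png',cv2.resize(d['image'][170:250,260:340,::-1],None,fx=7,fy=7,interpolation=cv2.INTER_CUBIC))
```

```text
(397, 310) [0.4755 0.1499 0.0696] [ 55.2 104. ]
(397, 335) [0.4824 0.149  0.0725] [55.2 97. ]
(375, 380) [0.4852 0.1421 0.0945] [48.7 93.4]
(403, 380) [0.4862 0.1499 0.0944] [56.5 93.3]
(389, 380) [0.4856 0.1458 0.0946] [52.4 93.4]
(355, 400) [nan nan nan] [nan nan]
(432, 400) [0.4911 0.1569 0.0987] [64.  89.4]
(389, 510) [0.5586 0.1365 0.0625] [52.2 19.8]
(389, 430) [0.4915 0.1451 0.1096] [52.4 87.6]
(260, 420) [0.5344 0.0829 0.0289] [-4.1 37.3]
[0.49597738 0.14573181 0.04611823]
```

View pics/s2.png

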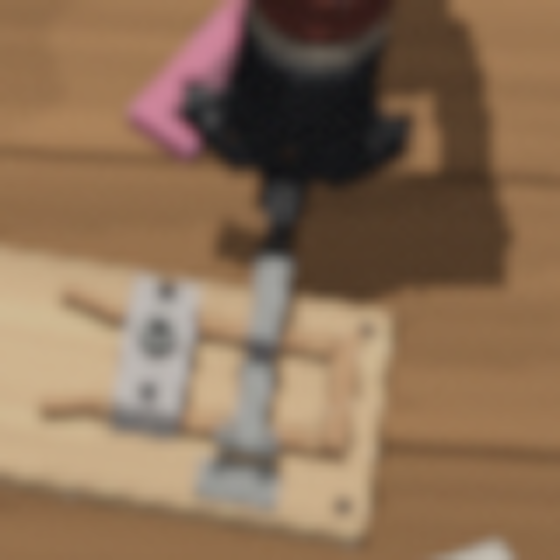

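Run:
```python
from h import *
d=dict(np.load('/tmp/wrist.npz'));P=cloud(d)
for v in range(226,275,4): print(v,[ (w2j(P[v,u]).round(0).tolist(),(P[v,u,2]*1e3).round(1)) for u in (250,260,269)])
print(cam(d)[1], cam(d)[0])
```

```text
226 [([48.0, 95.0], np.float64(71.5)), ([53.0, 95.0], np.float64(72.4)), ([57.0, 95.0], np.float64(71.9))]
230 [([48.0, 93.0], np.float64(71.4)), ([53.0, 93.0], np.float64(71.5)), ([57.0, 93.0], np.float64(71.6))]
234 [([48.0, 93.0], np.float64(75.7)), ([53.0, 93.0], np.float64(76.1)), ([57.0, 93.0], np.float64(76.0))]
238 [([48.0, 94.0], np.float64(81.6)), ([53.0, 93.0], np.float64(80.6)), ([57.0, 94.0], np.float64(81.2))]
242 [([48.0, 93.0], np.float64(84.1)), ([53.0, 93.0], np.float64(84.6)), ([57.0, 93.0], np.float64(83.7))]
246 [([49.0, 93.0], np.float64(88.0)), ([53.0, 93.0], np.float64(87.7)), ([57.0, 93.0], np.float64(88.1))]
250 [([49.0, 93.0], np.float64(92.1)), ([53.0, 93.0], np.float64(91.1)), ([57.0, 93.0], np.float64(91.3))]
254 [([49.0, 93.0], np.float64(94.1)), ([53.0, 94.0], np.float64(95.6)), ([57.0, 93.0], np.float64(94.2))]
258 [([49.0, 93.0], np.float64(98.7)), ([53.0, 94.0], np.float64(98.8)), ([56.0, 94.0], np.float64(98.8))]
262 [([49.0, 93.0], np.float64(101.6)), ([53.0, 93.0], np.float64(100.3)), ([56.0, 93.0], np.float64(101.4))]
266 [([49.0, 93.0], np.float64(103.9)), ([53.0, 93.0], np.float64(104.0)), ([56.0, 93.0], np.float64(104.7))]
270 [([49.0, 93.0], np.float64(107.2)), ([53.0, 93.0], np.float64(107.3)), ([56.0, 93.0], np.float64(106.1))]
274 [([49.0, 93.0], np.float64(109.2)), ([53.0, 93.0], np.float64(109.2)), ([56.0, 93.0], np.float64(109.7))]
[0.41975559 0.15423816 0.21438779] [[ 1.25309843e-01  9.92117584e-01 -3.78794213e-04]
 [ 9.45662000e-01 -1.19326768e-01  3.02464054e-01]
 [ 3.00034706e-01 -3.82599344e-02 -9.53160717e-01]]
```

```bash
python3 -m pendant '[0,0,0,0,0,0,1, 0,0,0,0,0,0,1, 0,0,0,0,0,0,1, 0,0,0,0,0,0,1, 0,0,0,0,0,0,1, 0,0,0,0,0,0,1]'
python3 - <<'E'
from h import *
d=get('wrist');save(d,'pics/w3.png');P=cloud(d)
print(telemetry.get_obs()['opening'])
m=np.isfinite(P[...,2]);J=w2j(P)
for s in (-1,1):
    k=m&(abs(J[...,1]-90)<9)&(s*(J[...,0]-54)>25)&(s*(J[...,0]-54)<75)&(P[...,2]>.03)
    if k.any():print(s,P[...,2][k].min(),np.percentile(P[...,2][k],[1,10,50]),J[k][:,0].min(),J[k][:,0].max())
E
```

```text
t: 3.75
tool_pos: [0.4961, 0.1458, 0.0462]
tool_rot: [0.197, 3.135, 0.0]
contact_force: [0.6, 0.3, 0.6]
opening: 0.0852
grip_force: 0.0
0.08512684188271143
-1 0.08452116296321585 [0.08965746 0.10591221 0.13703231] -20.989725829966275 28.987816106784244
1 0.08452289052389136 [0.08964409 0.10552975 0.13665939] 79.00495416777521 126.74705802146524
```

View pics/w3.png

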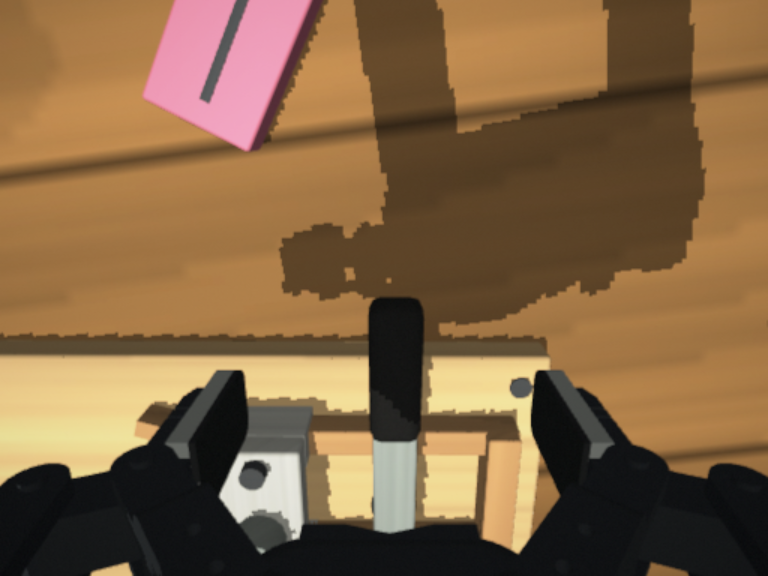

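Both the shut and the open views put the real fingertips about 25 mm above what the reported TCP implies. That is why the fingers closed above the grip. I'll correct for it: real tip = reported z + 0.025. Next I go 28 mm lower and pinch again.

```bash
python3 -m pendant '[0,0,0,0,0.005,0.05,1, 0,0,0,0,0.005,0.093,1, 0,0,0,0,0.005,0.093,0, 0,0,0,0,0.005,0.093,0, 0,0,0,0,0.005,0.093,0, 0,0,0,0,0.005,0.093,0, 0,0,0,0,0.005,0.093,0]' 25
```

```text
t: 4.68
tool_pos: [0.4968, 0.1478, 0.0189]
tool_rot: [0.198, 3.134, 0.002]
contact_force: [0.2, 3.2, 1.1]
opening: 0.0176
grip_force: 29.7
```

```bash
python3 -m pendant '[0,0,0,-0.0075,0,-0.053,0, 0,0,0,-0.0215,0,-0.106,0, 0,0,0,-0.0415,0,-0.156,0, 0,0,0,-0.067,0,-0.203,0, 0,0,0,-0.0985,0,-0.247,0, 0,0,0,-0.135,0,-0.287,0, 0,0,0,-0.135,0,-0.287,0, 0,0,0,-0.135,0,-0.287,0]' && python3 -c "
from h import *
o=telemetry.get_obs();print(w2j(o['tool_pos']),o['opening'])"
```

```text
t: 5.68
tool_pos: [0.5371, 0.1425, 0.1056]
tool_rot: [0.197, 3.134, 0.001]
contact_force: [-0.1, 4.2, 3.7]
opening: 0.0175
grip_force: 30.5
[55.43266896 41.97252638] 0.01748544562889695
```

```bash
python3 -m pendant '[0,0,0,0,0,0,1, 0,0,0,0,0,0,1, 0,0,0,0,0,0,1, 0,0,0,0,0,0,1, 0,0,0,0,0,-0.15,1, 0,0,0,0,0,-0.3,1, 0,0,0,0,0,-0.35,1, 0,0,0,0,0,-0.35,1]'
python3 - <<'E'
from h import *
d=get('wrist');P=cloud(d);J=w2j(P)
k=(abs(J[...,0]-55)<5)&(J[...,1]>20)&(J[...,1]<75)&(P[...,2]>.06)&(P[...,2]<.2)
print('arm top y,z:',[(y,np.median(P[...,2][k&(abs(J[...,1]-y)<3)]).round(4)) for y in (25,35,45,55,60)])
rel([.533,-.318,.15],78)
E
```

```text
t: 6.68
tool_pos: [0.537, 0.1422, 0.2102]
tool_rot: [0.197, 3.133, 0.0]
contact_force: [-0.9, -0.2, -0.1]
opening: 0.0855
grip_force: 0.0
arm top y,z: [(25, np.float64(0.1405)), (35, np.float64(0.1502)), (45, np.float64(0.1602)), (55, np.float64(0.1668)), (60, np.float64(0.1632))]
t 6.725 pos [0.536  0.1421 0.2084] F [-0.8  0.1 -0.5] open 0.0853 q [ 0.13 -0.12  1.77 -0.    1.48 -1.32]
turn/30deg [-0.001 -0.002  0.16 ] shift/300mm [-0.182 -1.523  0.195]
```

```bash
python3 -m pendant '[0,0,0,-0.09,-0.8,0.02,1, 0,0,0,-0.09,-0.8,0.02,1, 0,0,0,-0.09,-0.8,0.02,1, 0,0,0,-0.09,-0.8,0.02,1, 0,0,0,-0.09,-0.8,0.02,1]' && python3 -m pendant '[0,0,0.16,-0.09,-0.72,0.17,1, 0,0,0.16,-0.09,-0.72,0.17,1, 0,0,0.16,-0.09,-0.72,0.17,1, 0,0,0.16,-0.09,-0.72,0.17,1, 0,0,0.16,-0.09,-0.72,0.17,1, 0,0,0.16,-0.09,-0.72,0.17,1]'
python3 - <<'E'
from h import *
d=get('wrist');save(d,'pics/w4.png');P=cloud(d)
rel([.533,-.318,.15],78)
z=P[...,2];m=((z>.009)&(z<.03)).astype(np.uint8);m=cv2.morphologyEx(m,cv2.MORPH_OPEN,np.ones((5,5)))
for c in cv2.findContours(m,cv2.RETR_EXTERNAL,cv2.CHAIN_APPROX_NONE)[0]:
    if cv2.contourArea(c)>1500: print(c[:,0].min(0),c[:,0].max(0),cv2.minAreaRect(ray(d,c[:,0],.018)[:,:2].astype(np.float32)*1000))
E
```

```text
t: 7.35
tool_pos: [0.5314, -0.102, 0.2003]
tool_rot: [-0.205, -3.13, -0.001]
contact_force: [1.1, -0.2, -0.4]
opening: 0.0855
grip_force: 0.0
t: 8.1
tool_pos: [0.5327, -0.3151, 0.1511]
tool_rot: [-0.326, -3.123, -0.003]
contact_force: [0.3, -0.1, 0.3]
opening: 0.0853
grip_force: 0.0
t 8.15 pos [ 0.533  -0.3151  0.1518] F [-0.1  0.7 -0.8] open 0.0854 q [-0.65  0.08  1.68  0.    1.39 -2.02]
turn/30deg [ 0.002 -0.002  0.003] shift/300mm [-0.002 -0.01   0.006]
[416  65] [511 218] ((552.7542724609375, -119.66509246826172), (94.84485626220703, 139.7616729736328), 82.93309783935547)
[ 0 54] [ 84 213] ((463.3978576660156, -513.4949340820312), (148.70895385742188, 29.768526077270508), 7.8163933753967285)
[227   0] [280 189] ((472.40130615234375, -307.7298583984375), (43.84880065917969, 162.63682556152344), 78.24331665039062)
```

View pics/w4.png

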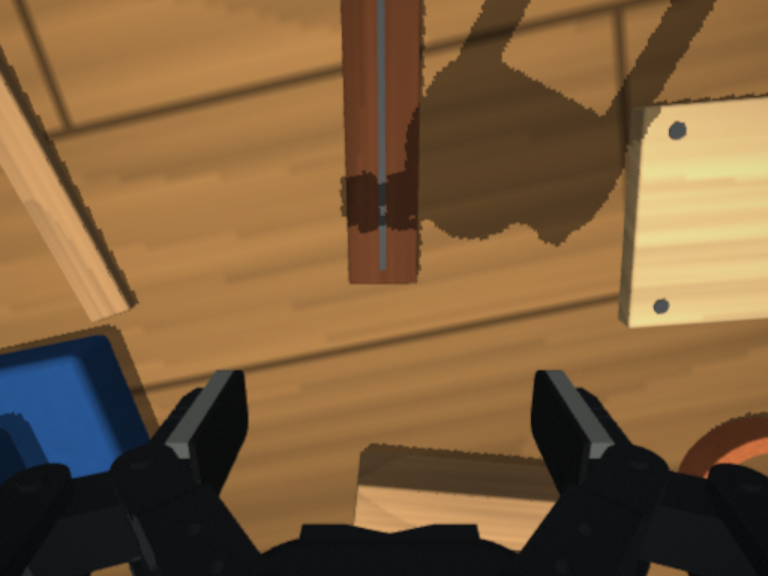

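The blank's rear end is at (383,283) and the lane around it is clear. The offcut, with its top edge at (450,455), is far enough away. I'll descend most of the way and check tip height.

```bash
python3 -c "
from h import *
rel([.5365,-.3205,-.005],78.2)"
```

```text
t 8.15 pos [ 0.533  -0.3151  0.1518] F [-0.1  0.7 -0.8] open 0.0854 q [-0.65  0.08  1.68  0.    1.39 -2.02]
turn/30deg [ 0.002 -0.002 -0.003] shift/300mm [-0.016 -0.016  0.523]
```

```bash
python3 -m pendant '[0,0,0,-0.016,-0.016,0.2,1, 0,0,0,-0.016,-0.016,0.4,1, 0,0,0,-0.016,-0.016,0.523,1, 0,0,0,-0.016,-0.016,0.523,1]'
python3 - <<'E'
from h import *
d=get('wrist');P=cloud(d);z=P[...,2]
o=telemetry.get_obs();R=Ro.from_rotvec(o['tool_rot']).as_matrix()
T=(P-o['tool_pos'])@R   # tool coords
for s in(-1,1):
    k=(abs(T[...,0])<11.5e-3)&(s*T[...,1]>.03)&(s*T[...,1]<.06)&(T[...,2]<-.02)
    print(s,'tip zs',np.percentile(z[k],[0,1,5]) if k.any() else None, 'deepest tool z',T[...,2][k].max())
# blank in tool coords
k=(z>.014)&(z<.023)&(abs(T[...,1])<.03)&(abs(T[...,0])<.12)
print('blank tool y range',np.percentile(T[...,1][k],[2,98]),'end x',np.percentile(T[...,0][k],[0.5,99.5]))
E
```

```text
t: 8.65
tool_pos: [0.5343, -0.319, -0.0081]
tool_rot: [-0.325, -3.118, -0.007]
contact_force: [-0.9, 0.4, 0.3]
opening: 0.0855
grip_force: 0.0
-1 tip zs [0.0298243  0.03241412 0.03738928] deepest tool z -0.03493114405108129
1 tip zs [0.0299528  0.03241151 0.03748237] deepest tool z -0.03496343135986204
blank tool y range [-0.02130014  0.0205043 ] end x [-0.01516346  0.10921036]
```

```bash
python3 -m pendant '[0,0,0,0,0,0.053,1, 0,0,0,0,0,0.053,1, 0,0,0,0,0,0.053,0, 0,0,0,0,0,0.053,0, 0,0,0,0,0,0.053,0, 0,0,0,0,0,0.053,0, 0,0,0,0,0,0.053,0]' 60
```

```text
t: 9.57
tool_pos: [0.5373, -0.3233, -0.0193]
tool_rot: [0.328, 3.123, -0.002]
contact_force: [0.8, 0.4, 5.1]
opening: 0.0421
grip_force: 62.2
```

```bash
python3 -m pendant '[0,0,0,0,0,-0.05,0, 0,0,0,0,0,-0.15,0, 0,0,0,0,0,-0.15,0, 0,0,0,0,0,-0.15,0]'
cat > chk.py <<'E'
from h import *
d=get('wrist');P=cloud(d);z=P[...,2]
o=telemetry.get_obs();R=Ro.from_rotvec(o['tool_rot']).as_matrix();T=(P-o['tool_pos'])@R
k=(T[...,2]<.03)&(T[...,2]>-.06)&(abs(T[...,1])<.027)&(T[...,0]>.02)&(T[...,0]<.18)
X=T[k];A=np.c_[X[:,0],X[:,1],np.ones(len(X))];s=np.linalg.lstsq(A,X[:,2],rcond=None)[0]
r=abs(X[:,2]-A@s);A=A[r<.004];X=X[r<.004];s=np.linalg.lstsq(A,X[:,2],rcond=None)[0]
mx=cv2.minAreaRect(X[:,:2].astype(np.float32)*1000)
print('plane slope x,y deg',np.rad2deg(np.arctan(s[:2])),'top tool z',s[2],'rect',mx,'n',len(X),'rot',o['tool_rot'],o['tool_pos'])
E
python3 chk.py
```

```text
t: 10.07
tool_pos: [0.5359, -0.3222, 0.0237]
tool_rot: [-0.328, -3.123, -0.001]
contact_force: [-1.3, 0.3, -1.0]
opening: 0.0426
grip_force: 61.5
plane slope x,y deg [0.39856738 0.05997823] top tool z -0.03836978324629039 rect ((62.46427917480469, -0.1915130615234375), (85.38211822509766, 44.3563232421875), 0.6495877504348755) n 24441 rot [-3.28215957e-01 -3.12226766e+00 -2.07441842e-03] [ 0.53556583 -0.32190856  0.02306955]
```

```bash
python3 -m pendant '[0,0,0,0,0,-0.2,0, 0,0,0.33,0,0,-0.35,0, 0,0,0.66,0,0,-0.35,0, 0,0,0.95,0,0,-0.35,0, 0,0,0.95,0,0,-0.35,0]' && python3 -m pendant '[0,0,0.33,0,0,0,0, 0,0,0.66,0,0,0,0, 0,0,0.95,0,0,0,0, 0,0,0.95,0,0,0,0]' && python3 -c "
from h import *
rel([*j2w(-225,0)[:2],.13],-7.07)"
```

```text
t: 10.75
tool_pos: [0.5358, -0.3221, 0.1279]
tool_rot: [-1.084, -2.946, -0.001]
contact_force: [-0.6, -0.6, -1.4]
opening: 0.0421
grip_force: 61.7
t: 11.25
tool_pos: [0.536, -0.3223, 0.1284]
tool_rot: [-1.773, -2.591, 0.0]
contact_force: [-0.5, -0.1, -1.8]
opening: 0.0425
grip_force: 61.7
t 11.25 pos [ 0.536  -0.3223  0.1284] F [-0.5 -0.1 -1.8] open 0.0425 q [-0.66  0.11  1.68 -0.    1.35 -1.03]
turn/30deg [-0.003 -0.002  0.943] shift/300mm [ 0.554  0.244 -0.005]
```

```bash
python3 -m pendant '[0,0,0.3,0.2,0.09,0,0, 0,0,0.6,0.4,0.18,0,0, 0,0,0.94,0.554,0.244,0,0, 0,0,0.94,0.554,0.244,0,0, 0,0,0.94,0.554,0.244,0,0]' && python3 chk.py
python3 - <<'E'
from h import *
d=dict(np.load('/tmp/wrist.npz'));save(d,'pics/w5.png')
rel([*j2w(-225,0)[:2],.0],-7.07)
E
```

```text
t: 11.88
tool_pos: [0.5452, -0.1415, 0.1293]
tool_rot: [2.353, 2.082, -0.001]
contact_force: [-1.0, -0.3, -1.6]
opening: 0.0426
grip_force: 61.7
plane slope x,y deg [ 0.34258952 -0.00448527] top tool z -0.037626561083474806 rect ((62.689292907714844, 1.4372692108154297), (85.81062316894531, 44.32307052612305), 0.5855748653411865) n 24551 rot [ 2.35434737e+00  2.07989369e+00 -8.61767185e-04] [ 0.54527195 -0.14205905  0.12944877]
t 11.925 pos [ 0.5453 -0.1421  0.1294] F [ 0.1 -0.2 -0.2] open 0.0423 q [-0.39 -0.03  1.83 -0.    1.34 -0.26]
turn/30deg [-0.001  0.001 -0.   ] shift/300mm [ 0.003 -0.004  0.431]
```

View pics/w5.png

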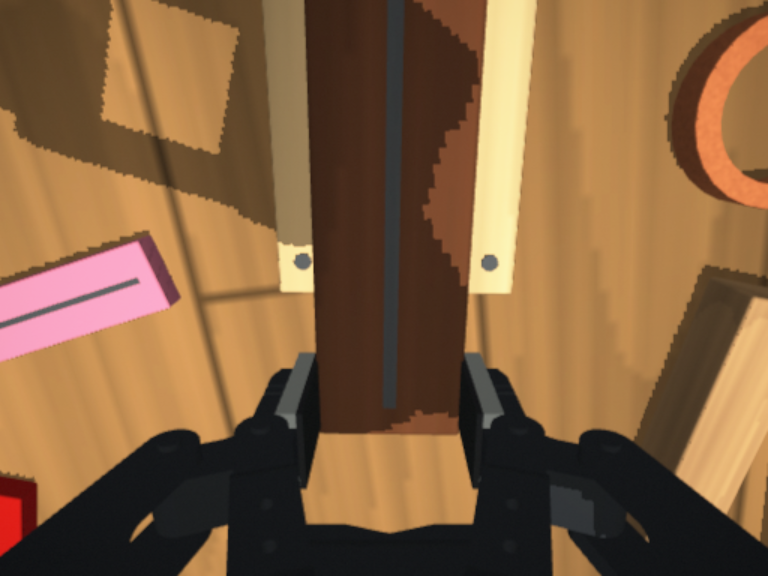

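```bash
python3 -m pendant '[0,0,0,0.003,-0.004,0.15,0, 0,0,0,0.003,-0.004,0.3,0, 0,0,0,0.003,-0.004,0.4,0, 0,0,0,0.003,-0.004,0.43,0, 0,0,0,0.003,-0.004,0.433,0, 0,0,0,0.003,-0.004,0.433,0]'
cat > lane.py <<'E'
from h import *
d=get('wrist');P=cloud(d);z=P[...,2];J=w2j(P);h=cv2.cvtColor(d['image'],cv2.COLOR_RGB2HSV)
o=telemetry.get_obs();print('tool jig',w2j(o['tool_pos']).round(1),o['tool_pos'].round(4),'F',o['contact_force'].round(1))
k=(z>.026)&(z<.046)&(h[...,2]<140)
for x in range(-230,20,20):
    q=k&(abs(J[...,0]-x)<3)&(abs(J[...,1])<30)
    if q.sum()>30:
        a,b=np.percentile(J[q][:,1],[1,99]);print(x,'blank y',a.round(1),b.round(1),'mid',((a+b)/2).round(1),'z',np.median(z[q]).round(4))
q=k&(abs(J[...,1])<12);print('x range',np.percentile(J[q][:,0],[.5,99.5]).round(1))
w=(z>.028)&(z<.04)&(h[...,2]>150)&(J[...,0]>-60)&(J[...,0]<-18)
for s in(-1,1):
    for x in(-50,-40,-30):
        q=w&(s*J[...,1]>15)&(s*J[...,1]<45)&(abs(J[...,0]-x)<3)
        if q.sum()>10:print('cheek',s,x,np.percentile(J[q][:,1],[2,98]).round(1))
E
python3 lane.py
```

```text
t: 12.68
tool_pos: [0.5453, -0.1413, 0.0009]
tool_rot: [2.355, 2.076, 0.001]
contact_force: [-1.0, -0.4, -1.0]
opening: 0.0421
grip_force: 61.7
tool jig [-224.9   -1. ] [ 0.5452 -0.1411  0.0009] F [-0.4  0.5 -2. ]
-230 blank y -23.0 19.4 mid -1.8 z 0.0387
-210 blank y -23.4 19.4 mid -2.0 z 0.0385
-190 blank y -23.5 19.1 mid -2.2 z 0.0384
-170 blank y -23.6 18.7 mid -2.5 z 0.0383
-150 blank y -23.9 18.3 mid -2.8 z 0.0381
-130 blank y -24.3 18.0 mid -3.1 z 0.038
x range [-239. -121.]
```

```bash
python3 -m pendant '[0,0,-0.027,0,-0.007,0.004,0, 0,0,-0.027,0,-0.007,0.007,0, 0,0,-0.027,0.03,-0.007,0.007,0, 0,0,-0.027,0.06,-0.007,0.007,0, 0,0,-0.027,0.09,-0.007,0.007,0, 0,0,-0.027,0.12,-0.007,0.007,0, 0,0,-0.027,0.12,-0.007,0.007,0]' && python3 lane.py
```

```text
t: 13.6
tool_pos: [0.548, -0.1032, -0.0013]
tool_rot: [2.34, 2.094, 0.003]
contact_force: [0.7, 0.7, 6.5]
opening: 0.042
grip_force: 62.4
tool jig [-187.1    0.9] [ 0.548  -0.1032 -0.0013] F [1.  1.5 5.7]
-190 blank y -21.0 21.4 mid 0.2 z 0.0366
-170 blank y -21.1 21.6 mid 0.2 z 0.0365
-150 blank y -20.9 21.4 mid 0.3 z 0.0365
-130 blank y -20.8 21.6 mid 0.4 z 0.0365
-110 blank y -20.9 21.4 mid 0.3 z 0.0365
-90 blank y -21.1 21.3 mid 0.1 z 0.0365
x range [-200.7  -83. ]
```

```bash
python3 -m pendant '[0,0,0,0.03,0,0,0, 0,0,0,0.06,0,0,0, 0,0,0,0.09,0,0,0, 0,0,0,0.12,0,0,0, 0,0,0,0.12,0,0,0]' && python3 lane.py
```

```text
t: 14.28
tool_pos: [0.5523, -0.0674, -0.0013]
tool_rot: [2.34, 2.093, 0.004]
contact_force: [1.9, -0.3, 5.7]
opening: 0.0427
grip_force: 62.5
tool jig [-151.     1.1] [ 0.5523 -0.0674 -0.0012] F [1.7 0.5 5. ]
-150 blank y -20.7 21.7 mid 0.5 z 0.0366
-130 blank y -21.0 21.8 mid 0.4 z 0.0365
-110 blank y -20.7 21.6 mid 0.5 z 0.0365
-90 blank y -20.8 21.6 mid 0.4 z 0.0365
-70 blank y -20.9 21.5 mid 0.3 z 0.0365
-50 blank y -20.9 29.7 mid 4.4 z 0.0364
x range [-164.7  -46.9]
cheek -1 -50 [-41.3 -21.7]
```

```bash
python3 -m pendant '[0,0,0,0.04,0,0,0, 0,0,0,0.08,0,0,0, 0,0,0,0.12,0,0,0, 0,0,0,0.16,0,0,0, 0,0,0,0.2,0,0,0, 0,0,0,0.24,0,0,0, 0,0,0,0.24,0,0,0]' && python3 lane.py
```

```text
t: 15.2
tool_pos: [0.5613, 0.0046, -0.0012]
tool_rot: [2.34, 2.091, 0.009]
contact_force: [5.5, 0.3, 2.9]
opening: 0.0422
grip_force: 62.2
tool jig [-78.4   0.9] [ 0.5613  0.0046 -0.0012] F [ 6.3 -0.5  2.4]
-90 blank y -20.8 21.4 mid 0.3 z 0.0366
-70 blank y -29.5 27.9 mid -0.8 z 0.0367
-50 blank y -21.1 29.6 mid 4.2 z 0.0365
-30 blank y -26.5 29.5 mid 1.5 z 0.0364
x range [-92.5  25.8]
cheek -1 -50 [-40.9 -32.5]
cheek -1 -40 [-38.2 -21.6]
cheek -1 -30 [-35.2 -21.7]
```

```bash
python3 -m pendant '[0,0,0,0.01,0,0,0, 0,0,0,0.02,0,0,0, 0,0,0,0.027,0,0,0, 0,0,0,0.027,0,0,0]' && python3 lane.py | head -2; python3 -m pendant '[0,0,0,0.005,0,0,0, 0,0,0,0.01,0,0,0, 0,0,0,0.01,0,0,0]'; python3 lane.py | grep -v cheek
```

```text
t: 15.75
tool_pos: [0.5621, 0.0111, -0.0012]
tool_rot: [2.339, 2.09, 0.006]
contact_force: [5.1, -3.9, 2.4]
opening: 0.042
grip_force: 62.2
tool jig [-71.9   0.9] [ 0.5622  0.0111 -0.0012] F [ 6.2 -3.7  2.4]
-70 blank y -20.7 21.7 mid 0.5 z 0.0367
t: 16.18
tool_pos: [0.5623, 0.0126, -0.0012]
tool_rot: [2.337, 2.089, 0.002]
contact_force: [4.5, -10.7, 2.4]
opening: 0.0423
grip_force: 62.2
tool jig [-70.4   0.9] [ 0.5623  0.0126 -0.0012] F [ 5.2 -9.5  2.9]
-70 blank y -20.8 21.6 mid 0.4 z 0.0366
-50 blank y -21.0 29.6 mid 4.3 z 0.0365
-30 blank y -26.1 29.5 mid 1.7 z 0.0365
x range [-84.4  33.9]
```

Force is rising and the rear end is at jig x ≈ -85, so the blank is against the stop. I'll seat it a little more, then release and lift.

```bash
python3 -m pendant '[0,0,0,0.008,0,0,0, 0,0,0,0.008,0,0,0, 0,0,0,0.008,0,0,0]'; python3 -m pendant '[0,0,0,0,0,0,0.6, 0,0,0,0,0,0,0.6, 0,0,0,0,0,0,0.6, 0,0,0,0,0,-0.1,0.6, 0,0,0,-0.1,0,-0.3,0.6, 0,0,0,-0.1,0,-0.6,1, 0,0,0,-0.1,0,-0.6,1,0,0,0,-0.1,0,-0.6,1]'; python3 lane.py
python3 - <<'E'
from h import *
d=dict(np.load('/tmp/wrist.npz'));save(d,'pics/w6.png')
rel([*j2w(56,48)[:2],.2],82.9)
E
```

```text
t: 16.6
tool_pos: [0.5623, 0.0125, -0.0012]
tool_rot: [2.335, 2.088, -0.003]
contact_force: [3.2, -17.6, 2.8]
opening: 0.0423
grip_force: 62.3
t: 17.6
tool_pos: [0.5581, -0.0122, 0.1803]
tool_rot: [2.339, 2.094, 0.006]
contact_force: [0.1, -0.1, -0.8]
opening: 0.0854
grip_force: 0.0
tool jig [-95.6   3.5] [ 0.5567 -0.0121  0.1775] F [ 0.2 -0.1 -0.2]
-70 blank y -20.7 22.2 mid 0.8 z 0.0366
-50 blank y -21.1 29.9 mid 4.4 z 0.0365
-30 blank y -28.9 29.5 mid 0.3 z 0.0364
x range [-85.5  48.2]
cheek -1 -30 [-35.6 -27. ]
t 17.65 pos [ 0.5567 -0.0121  0.1775] F [ 0.2 -0.1 -0.2] open 0.0858 q [-0.16 -0.09  1.8   0.    1.43 -0.05]
turn/30deg [ 2.000e-03 -2.000e-03 -2.974e+00] shift/300mm [ 0.507 -0.142 -0.074]
```

View pics/w6.png

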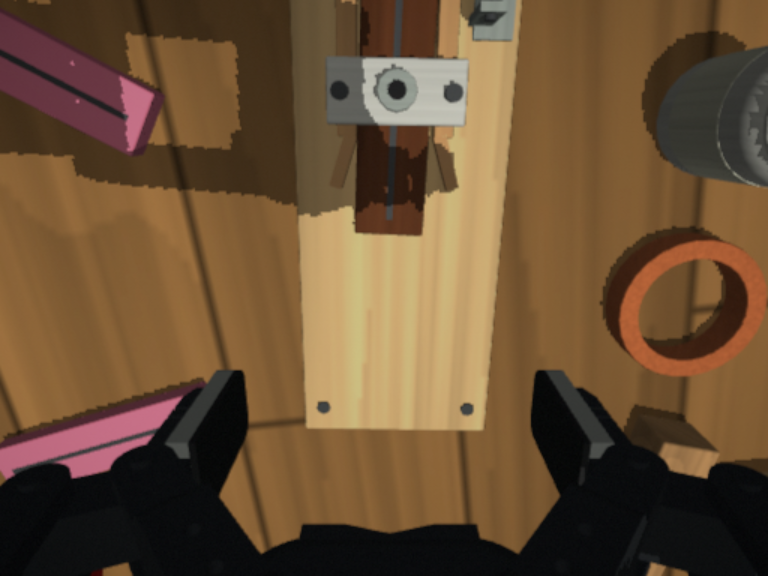

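The blank is through the bridge with its rear end at (390,235), which is jig x ≈ -85.5. Next I turn the tool and go above the arm grip.

```bash
python3 -m pendant '[0,0,-0.33,0,0,-0.1,1, 0,0,-0.66,0,0,-0.1,1, 0,0,-0.99,0,0,-0.1,1, 0,0,-0.99,0,0,-0.1,1]' && python3 -m pendant '[0,0,-0.33,0,0,0,1, 0,0,-0.66,0,0,0,1, 0,0,-0.99,0,0,0,1, 0,0,-0.99,0,0,0,1]' && python3 -c "
from h import *
rel([*j2w(56,42)[:2],.2],82.9)"
```

```text
t: 18.15
tool_pos: [0.5552, -0.0124, 0.2042]
tool_rot: [-1.726, -2.619, 0.003]
contact_force: [0.8, -0.5, -0.2]
opening: 0.0856
grip_force: 0.0
t: 18.65
tool_pos: [0.556, -0.0128, 0.2057]
tool_rot: [-1.001, -2.974, 0.0]
contact_force: [0.1, 1.4, -0.0]
opening: 0.0852
grip_force: 0.0
t 18.65 pos [ 0.556  -0.0128  0.2057] F [ 0.1  1.4 -0. ] open 0.0852 q [-0.16 -0.11  1.77  0.    1.48 -1.08]
turn/30deg [-1.000e-03 -6.000e-03 -1.004e+00] shift/300mm [0.364 0.376 0.02 ]
```

```bash
python3 -m pendant '[0,0,-0.33,0.12,0.12,0,1, 0,0,-0.66,0.24,0.25,0,1, 0,0,-1,0.364,0.376,0.01,1, 0,0,-1,0.364,0.376,0.01,1, 0,0,-1,0.364,0.376,0.01,1]'
python3 - <<'E'
from h import *
d=get('wrist');P=cloud(d);J=w2j(P)
k=(abs(J[...,0]-55)<20)&(J[...,1]>20)&(J[...,1]<75)&(P[...,2]>.1)&(P[...,2]<.2)
print('arm',[(y,np.median(P[...,2][k&(abs(J[...,1]-y)<3)]).round(4),np.percentile(J[k&(abs(J[...,1]-y)<3)][:,0],[2,98]).round(1)) for y in (25,35,45,55)])
rel([*j2w(55.5,42)[:2],.1045],82.9)
E
```

```text
t: 19.27
tool_pos: [0.5372, 0.1423, 0.2039]
tool_rot: [-0.196, -3.134, 0.001]
contact_force: [-0.5, -0.7, 0.4]
opening: 0.0852
grip_force: 0.0
arm [(25, np.float64(0.1398), array([46.2, 63.1])), (35, np.float64(0.1496), array([45.8, 62.7])), (45, np.float64(0.1597), array([46.3, 62.9])), (55, np.float64(0.1664), array([45.9, 63.3]))]
t 19.325 pos [0.5374 0.1418 0.204 ] F [ 0.  -0.6 -0.6] open 0.0854 q [ 0.12 -0.11  1.78 -0.    1.48 -1.32]
turn/30deg [-0.001 -0.002 -0.003] shift/300mm [0.001 0.003 0.332]
```

```bash
python3 -m pendant '[0,0,0,0.001,0,0.17,1, 0,0,0,0.001,0,0.332,1, 0,0,0,0.001,0,0.332,1, 0,0,0,0.001,0,0.332,0, 0,0,0,0.001,0,0.332,0, 0,0,0,0.001,0,0.332,0, 0,0,0,0.001,0,0.332,0, 0,0,0,0.001,0,0.332,0]' 25 && python3 -m pendant '[0,0,0,0.036,0,0.04,0, 0,0,0,0.068,0,0.084,0, 0,0,0,0.093,0,0.131,0, 0,0,0,0.107,0,0.164,0, 0,0,0,0.116,0,0.19,0, 0,0,0,0.116,0,0.19,0, 0,0,0,0.116,0,0.19,0]'
```

```text
t: 20.32
tool_pos: [0.5378, 0.1425, 0.1063]
tool_rot: [0.192, 3.134, -0.0]
contact_force: [-1.8, -1.5, 4.7]
opening: 0.0173
grip_force: 29.0
t: 21.2
tool_pos: [0.5024, 0.147, 0.0473]
tool_rot: [-0.192, -3.135, -0.001]
contact_force: [3.1, 2.8, -2.8]
opening: 0.0174
grip_force: 26.5
```

```bash
for i in 1; do python3 -m pendant '[0,0,0,0.001,0,0.007,0, 0,0,0,0.001,0,0.007,0, 0,0,0,0.001,0,0.007,0]' | grep -E 'pos|contact'; python3 -m pendant '[0,0,0,0.001,0,0.007,0, 0,0,0,0.001,0,0.007,0, 0,0,0,0.001,0,0.007,0]'| grep -E 'pos|contact'; done
```

```text
tool_pos: [0.5021, 0.147, 0.0463]
contact_force: [-2.5, 3.1, 5.2]
tool_pos: [0.502, 0.147, 0.0454]
contact_force: [-6.4, 2.3, 12.0]
```

The force is rising with little further travel, so the foot is on the blank. I'll release, lift and verify.

```bash
python3 -m pendant '[0,0,0,0,0,0,1, 0,0,0,0,0,0,1, 0,0,0,0,0,0,1, 0,0,0,0,0,0,1, 0,0,0,0,0,-0.15,1, 0,0,0,0,0,-0.35,1, 0,0,0,0,0,-0.5,1, 0,0,0,0,0,-0.5,1,0,0,0,0,0,-0.5,1]'
python3 - <<'E'
from h import *
d=get('wrist');save(d,'pics/w7.png');P=cloud(d);J=w2j(P)
k=(abs(J[...,0]-55)<6)&(P[...,2]>.045)&(P[...,2]<.15)
ys=np.arange(-10,105,10);zz=[np.median(P[...,2][k&(abs(J[...,1]-y)<2)])*1e3 for y in ys];print(list(zip(ys,np.round(zz,1))))
E
```

```text
t: 23.08
tool_pos: [0.5016, 0.1467, 0.193]
tool_rot: [-0.191, -3.135, 0.0]
contact_force: [-0.9, -0.7, -0.5]
opening: 0.0853
grip_force: 0.0
[(np.int64(-10), np.float64(73.7)), (np.int64(0), np.float64(74.8)), (np.int64(10), np.float64(74.3)), (np.int64(20), np.float64(77.2)), (np.int64(30), np.float64(79.8)), (np.int64(40), np.float64(82.5)), (np.int64(50), np.float64(87.7)), (np.int64(60), np.float64(90.8)), (np.int64(70), np.float64(93.6)), (np.int64(80), np.float64(96.1)), (np.int64(90), np.float64(98.8)), (np.int64(100), np.float64(94.1))]
```

View pics/w7.png

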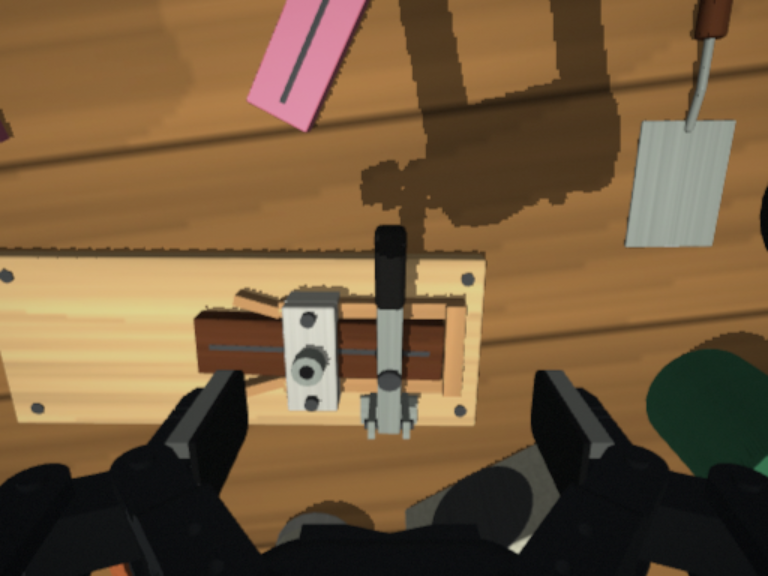

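The arm slope is about 0.27 rad, so the foot rests on the blank. The blank's front edge at x≈444 meets the stop at x≈446, and the gripper is clear of everything.

```bash
python3 -c "
from h import *
print(ctrl.finish_job())"
```

```text
the job is handed in; nothing more can be done
None
```

The job is handed in at about 23 s of the 67 s allowed: the blank is home against the end stop and the hold-down arm rests on it at about 0.27 rad, released. I saw no bystander moved; the judge's result was not reported back.

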